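Push the lens home and press the blocking lever through the guard window

ROBOT

A 6-joint arm with a two-finger parallel gripper is mounted at the origin on a cart in front of the work surface, level with it; the furniture and walls round the work are solid. World frame = base frame: x ahead of the robot, y to its left, z up, the work surface at z = 0. Lengths are in m, angles in degrees, forces in N, time in s.
With the tool pointing down it reaches from about 0.375 to 0.9 m from the base axis. Payload 3.1 kg.
Tool frame: the origin (TCP) lies at the very end of the fingers, on their centre line; the grasp point (between the pads) lies 19 mm behind it; z points along the fingers, y is the line along which they close (so a half turn about z gives the same grasp; the last joint's range is limited). The gripper opens to 87 mm and grips with 3 to 60 N. Pads are 19 mm wide; open, the fingers measure 117 mm over their backs; the gripper's body (75 mm by 190 mm) begins 51 mm behind the grasp point.
Start: joints at [66.263, 30.224, 82.088, -0, 67.689, -10.227], TCP at [0.146, 0.608, 0.223] pointing down, gripper open.
Joint ranges: [-176.69, 176.69], [-43.24, 126.21], [12.49, 139.97], [-82, 262], [0, 151.66], [-163.58, 163.58]. Speed limits (degrees/s): [159.86, 159.86, 180, 180, 180, 180].

INTERFACE

Orientations are given as [roll, pitch, yaw] about the fixed x, y, z axes, in that order (R = Rz(yaw) Ry(pitch) Rx(roll)).
In Python, from cell import get_state, camera, job_done gives the robot as it stands.
- The arm moves only by the tool jog_arm, never from a script. Its argument "plan" is a list of rows, each an object with "xyz": the shift along the tool's x, y, z in m, a list of three; "dr": the turn, a rotation vector about the tool's x, y, z in rad, a list of three; "gripper": the opening in per cent of the stroke, from 0 (shut) to 100 (fully open). In form: [{"xyz": [x, y, z], "dr": [wx, wy, wz], "gripper": gripper}, ...]. A call has exactly 5 rows; each row shifts and turns the commanded pose from where the row before left it, along the tool's axes as they then stand; what a row does not reach is not made up. A row lasts 1/12 s, in which the tool goes at most 41.7 mm and 7.16 degrees, less where a joint would pass 70% of its speed; a pose out of reach is approached as far as the arm can. A call is refused whole if a number of a shift passes 0.0417 or a number of a turn 0.125, either way. A call with a gripper value outside its range is refused whole. The fingers move at their own pace and stop on an object; the grip force is fixed at half the most. Time passes only in rows, so rows that do not move let the fingers close, or fill a call up. It gives the time, the measured TCP pose, the force, the opening and the grip force at its end, in the units of the state.
- get_state(): the state, without advancing time (a new reading comes with each control period).
- camera(name): name is "scene" or "top"; returns a dict with "img" (420x560x3 uint8, blue, green, red), "intrinsics" (3x3 intrinsics, pixels), "R" (3x3) and "t" (3): a world point X has camera coordinates R X + t. Camera axes: x right, y down, z forward; pixel columns grow to the right and rows downward; lengths in m; the calibration is good to about 2 mm. A picture is of the moment at which its call begins. There is no depth.
- job_done(): hands the job in; it is judged then, once.
The state is a dict: "time_s": time; "q": joint angles; "joint_velocities": joint speeds; "effort": joint torques, N m; "tcp_pos": TCP position; "ee_rot": TCP orientation; "force": force on the tool from outside, world axes, zero at the start; "moment": the same for the moment, N m; "opening": finger opening in m; "grip_force": force on a finger pad.
Only numpy, scipy, OpenCV 4.12 (cv2) and the standard library are available. Lean on these libraries where they do the work, as an engineer would, in place of code of your own. Each camera call takes 0.05 s, during which the arm holds its last target. There are 200 camera calls.

TASK

A lens waits in the carriage of the guarded blocking press: push the carriage by its upright plate fully home under the ram, leaving the lever alone until then. Then reach through the window in the guard, without touching the guard, press the lever's pad all the way down, and finish while holding it down so that the block bonds to the lens. Grip and lift nothing, do not touch the lens in its nest, and leave the two loose lens blocks and the marker pen beside the press where they are.

Things in the scene. Friction and masses are not known exactly. Their poses are not given: they have to be found in the camera images.
- press: White lens blocking press with a grey guard, 240 x 124 mm, 160 mm high, fixed. Origin on the worktop directly under the ram axis; its x axis points from its front (push plate side) to the column at its back, y to its left, z up. Base from x = -130 to +110 mm; the guard over the ram spans x = -61 to +62 and y = -60 to +60 mm, its top 156 mm up
- carriage (a joint): Travel in m of the lens carriage along the press's +x: 0 is all the way out to the front, 0.080 is fully home against the rear stop, with the lens under the ram. It slides with about 2 N of friction, has no spring and stays where it is left
- push_face (a point): Middle of the front face of the carriage's upright push plate, 58 mm over the worktop; moves with the carriage. The plate is 56 mm wide (y), 6 mm thick, square to the press's x, reaching from z = 20 to 90 mm, with a round bead 1.5 mm proud along its top. Home, the face is 110 mm in front of the ram axis and 49 mm in front of the guard: keep the gripper's body off the guard
- lens: Round clear lens blank, 65 mm across, 10 mm thick, loose, lying between four short pins in the carriage's nest; origin under its centre. Its underside is at z = 28 mm and it must stay there
- nest (a point): Middle of the nest floor on the carriage (moves with it), at z = 28 mm; the lens's origin lies here. Home it is on the ram axis, at x = 0 of the press
- guard: The fixed guard, which must not be touched: grey sheet top with a rectangular black-trimmed window, clear plastic sides down to z = 72 mm and front down to z = 94 mm (the carriage passes under it), open at the back. Its frame is that of the press
- window (a point): Centre of the guard's window, at the top of its black edge trim, z = 157.5 mm. The clear opening is 59 mm along the press's x by 79 mm along its y, between trims
- lever (a joint): Angle in rad of the hand lever: 0 is up (sprung), 0.24 is all the way down on its stop; it springs back when let go. The pad needs about 2 N to start and about 15 N at the bottom, most of it over the last third, where the block presses on the lens through a spring
- pad_top (a point): Middle of the top of the lever's black ribbed rubber pad (moves with the lever), 42 mm across y by 34 mm along x, seen through the window. Up it lies 10 mm below the window's trim, within 3 mm of the window's centre; pressed fully it goes down 23 mm and 3 mm to the front. Its hinge is 97 mm behind it
- pad: The lever's rubber pad itself, the part that is pressed; its frame origin lies on the lever's hinge axis, so aim by pad_top
- chuck: The sprung holder on the ram with a lens block in it, 25 mm across; origin at the middle of the block's underside, 12 mm above the lens when the lever is up
- spare_block: Loose lens block (small stepped plug), 24 mm across, 19 mm high, standing to the left of the press; origin under its centre; a bystander
- spare_block_2: Another loose lens block of the same shape to the left of the press; a bystander
- marker: Loose marker pen, 136 mm long, 13 mm thick, lying to the right of the press; origin under its middle, its y axis along its length; a bystander
Mind the look-alikes: they are no part of the job. What is shaped like the lens but red is not meant.

How it is judged:
By the outcome, as a careful person would: the job done as asked, in the order asked, and still so for the second after the job is handed in, while the arm keeps its last pose, push and grip.
It also fails if it takes over 38 s, if anything falls off the work surface, if the arm or the gripper's body presses on something with over 40 N, if the wrist force passes 120 N, or if a joint passes its speed limit or range.

## Working session

There is one attempt and no reset: what is moved stays moved. The work goes in short steps, Python scripts to look and compute and a tool call to move; the robot and the scene stay as the last step left them, time stands still between calls to the robot, and variables do not carry over. Pictures are saved under pics/ and viewed, at most 10 in all, crops included, and the job is handed in when it is done.

Besides the shell and the picture viewer there is one more tool, called after "Call:" as name([rows], argument=value, ...), one row to a line, values as JSON. jog_arm: Moves the arm, as the interface text tells. Its arguments: {"type":"object","properties":{"plan":{"type":"array"}},"required":["plan"]}

```bash
mkdir -p pics
cat > h.py <<'E'
import numpy as np, cv2
from cell import get_state, camera, job_done
def ray(c,uv,z):
    K,R,t=map(np.array,(c["intrinsics"],c["R"],c["t"]))
    d=R.T@np.linalg.inv(K)@np.array([uv[0],uv[1],1.]); o=-R.T@t
    return o+d*(z-o[2])/d[2]
def proj(c,X):
    p=np.array(c["intrinsics"])@(np.array(c["R"])@np.array(X)+np.array(c["t"])); return p[:2]/p[2]
E
python3 - <<'E'
from h import *
import pickle
C={n:camera(n) for n in("scene","top")}
pickle.dump(C,open("c0.pkl","wb"))
for n in C:
    cv2.imwrite(f"pics/{n}0.png",C[n]["img"]); c=C[n]; print(n,-np.array(c["R"]).T@np.array(c["t"]),c["intrinsics"][0])
s=get_state(); print(s)
E
```

```text
scene [0.21092637 0.84283644 0.7592388 ] [490.44195421   0.         280.74284032]
top [0.47218008 0.36848746 1.03950228] [425.63793527   0.         281.91076276]
{'time_s': 0.1, 'q': array([ 6.62622835e+01,  3.02745313e+01,  8.21482925e+01, -1.72680416e-03,
        6.76893584e+01, -1.02274559e+01]), 'joint_velocities': array([ 0.04939555, -0.13588146, -0.19213469,  0.04680552, -0.02570138,
       -0.05304183]), 'effort': array([ 1.52317502e-04, -4.40988672e+01, -1.77150714e+01,  6.35200460e-02,
        5.33393794e-02, -4.58436489e-05]), 'tcp_pos': array([0.14572624, 0.60710146, 0.2216641 ]), 'ee_rot': array([-1.79889317e+02, -1.83477760e-02,  1.66490379e+02]), 'force': array([ 0.60380448, -0.7857808 ,  0.46666674]), 'moment': array([-0.02551775, -0.006996  , -0.03431863]), 'grip_force': 0.0, 'opening': 0.0870691383267234}
```

View pics/scene0.png

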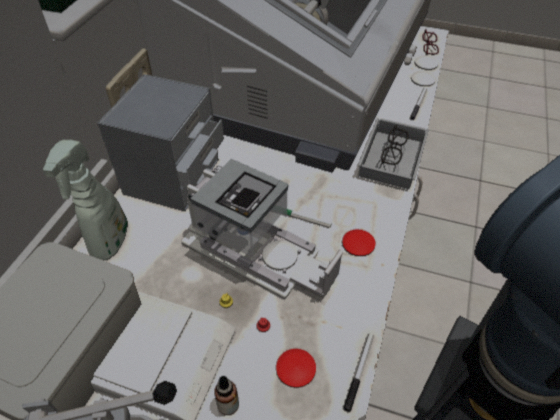

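View pics/top0.png

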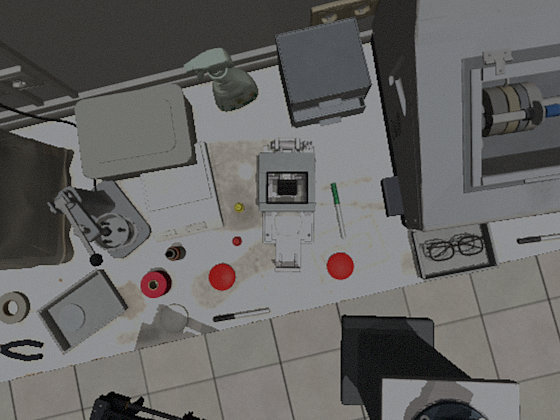

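The top view shows the press at about (287,205), with the guard window at (287,188) and the push plate near (288,265). The clear lens is in the carriage at about (288,225). The red discs at (222,277) and (340,265) are look-alikes and not meant. The spare blocks are yellow (239,207) and red (237,241), and the marker is at (337,210). I'll enlarge the press to confirm.

Run:
```python
from h import *
import pickle
C=pickle.load(open("c0.pkl","rb"))
a=cv2.resize(C["top"]["img"][130:280,245:345],None,fx=4,fy=4,interpolation=cv2.INTER_CUBIC)
b=cv2.resize(C["scene"]["img"][150:300,180:345],None,fx=2.4,fy=2.4,interpolation=cv2.INTER_CUBIC)
o=np.zeros((600,800,3),np.uint8);o[:,:400]=a;o[:360,400:796]=b
cv2.imwrite("pics/crop0.png",o)
c=C["top"]
for u,z in(((287,188),.1575),((288,265),.09),((222,277),0)):print(ray(c,u,z))
```

```text
[0.57724514 0.39005275 0.1575    ]
[0.413952   0.38488507 0.09      ]
[0.3747525  0.54591566 0.        ]
```

View pics/crop0.png

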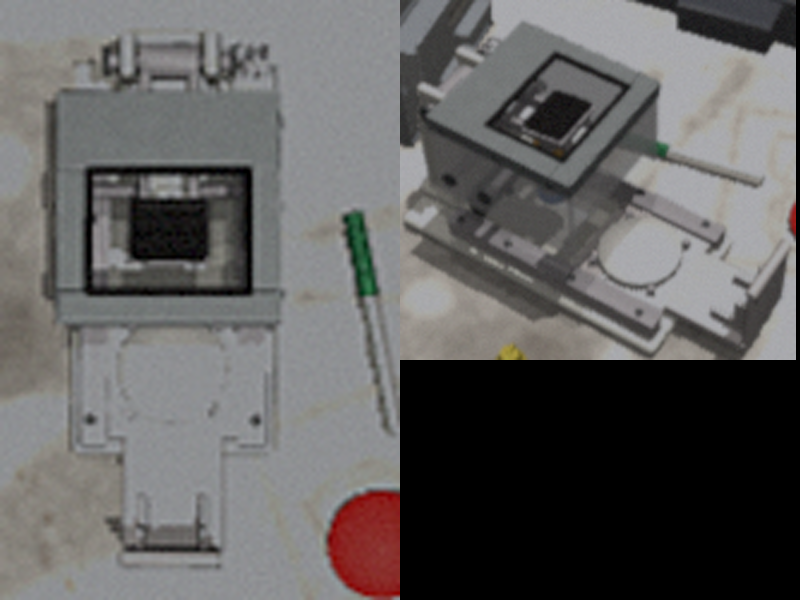

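The crop confirms the layout. It shows the window trim (crop x 86–252, y 167–296), the black pad inside it (130–208, 197–262), the clear lens circle (175,370) and the push plate's top edge (x 120–222, y≈552–566).

Run:
```python
from h import *
import pickle
C=pickle.load(open("c0.pkl","rb")); c=C["top"]
f=lambda x,y:((x+.5)/4-.5+245,(y+.5)/4-.5+130)
# window trim via dark mask
g=cv2.cvtColor(c["img"],cv2.COLOR_BGR2GRAY)
sub=cv2.resize(g[130:280,245:345],None,fx=4,fy=4,interpolation=cv2.INTER_CUBIC)
m=(sub<60).astype(np.uint8)
cs,_=cv2.findContours(m,cv2.RETR_EXTERNAL,cv2.CHAIN_APPROX_NONE)
for k in cs:
    if cv2.contourArea(k)>800:
        r=cv2.minAreaRect(k); p=cv2.boxPoints(r)
        W=np.array([ray(c,f(*q),.1575) for q in p]); print("c0",cv2.boundingRect(k)); print(W.round(4),W.mean(0).round(4)); print(np.linalg.norm(np.diff(W,axis=0),axis=1))
        e=W[:,:2]; d=[e[i]-e[i-1] for i in range(4)]; print([np.degrees(np.arctan2(v[1],v[0])).round(2) for v in d])
for n,q in(("pl",(120,559)),("pr",(222,559)),("frontL",(125,566)),("frontR",(218,566))): print(n,ray(c,f(*q),.09).round(4))
for n,q in(("gfl",(56,325)),("gfr",(281,325)),("gbl",(56,90)),("gbr",(279,90))): print(n,ray(c,f(*q),.156).round(4))
for q in((130,197),(208,197),(130,262),(208,262)): print("pad",ray(c,f(*q),.1475).round(4))
print("lens",ray(c,f(175,370),.038).round(4))
for x in(150,175,200): print(x,sub[530:580:3,x])
```

```text
c0 (328, 492, 72, 103)
[[0.4457 0.3051 0.1575]
 [0.4467 0.2688 0.1575]
 [0.395  0.268  0.1575]
 [0.3939 0.3041 0.1575]] [0.4203 0.2865 0.1575]
[0.03629928 0.05174005 0.03612473]
[np.float64(1.1), np.float64(-88.34), np.float64(-179.09), np.float64(91.77)]
c0 (82, 166, 171, 130)
[[0.6117 0.4369 0.1575]
 [0.6137 0.3479 0.1575]
 [0.5462 0.3464 0.1575]
 [0.5439 0.4348 0.1575]] [0.5789 0.3915 0.1575]
[0.08896312 0.06761311 0.08840875]
[np.float64(1.78), np.float64(-88.71), np.float64(-178.69), np.float64(91.44)]
pl [0.4035 0.4142 0.09  ]
pr [0.4052 0.3579 0.09  ]
frontL [0.3997 0.4113 0.09  ]
frontR [0.4013 0.36   0.09  ]
gfl [0.528  0.4479 0.156 ]
gfr [0.531 0.331 0.156]
gbl [0.6521 0.452  0.156 ]
gbr [0.6546 0.3347 0.156 ]
pad [0.5974 0.4117 0.1475]
pad [0.5983 0.3705 0.1475]
pad [0.5628 0.4107 0.1475]
pad [0.5638 0.3696 0.1475]
lens [0.5108 0.3876 0.038 ]
150 [ 93  94 102 110 102  69  39  72 138 150 148 136 129 136 142 145 145]
175 [ 97 100 101 107 103  69  34  63 130 145 152 141 129 140 143 145 148]
200 [ 91 105  97  81  71  68  44  66 126 145 155 134 110 126 142 148 144]
```

Yaw is about 1.5° and the origin is about (0.591, 0.391). The plate face comes out at 190 mm in front of the origin, as expected for carriage 0. The guard and window sizes also match. Next I turn the tool square to the press and shut the fingers.

Call:
jog_arm([
  {"xyz":[0,0,0],"dr":[0,0,-0.0525],"gripper":0},
  {"xyz":[0,0,0],"dr":[0,0,-0.0525],"gripper":0},
  {"xyz":[0,0,0],"dr":[0,0,-0.0525],"gripper":0},
  {"xyz":[0,0,0],"dr":[0,0,-0.0525],"gripper":0},
  {"xyz":[0,0,0],"dr":[0,0,-0.0525],"gripper":0},
])

```text
time_s: 0.52
tcp_pos: [0.1458, 0.6073, 0.222]
ee_rot: [-179.9, -0.0, -178.3]
force: [-0.9, -0.5, -0.8]
opening: 0.0612
grip_force: 0.0
```

```bash
cat >> h.py <<'E'
from scipy.spatial.transform import Rotation as Ro
def go(goal):
    s=get_state(); T=Ro.from_euler("xyz",s["ee_rot"],degrees=True).as_matrix()
    print(s["time_s"],"tcp",s["tcp_pos"].round(4),"rot",s["ee_rot"].round(2),"F",s["force"].round(1),"open",round(s["opening"],4))
    print("tool shift",(T.T@(np.array(goal)-s["tcp_pos"])).round(4),"dr",Ro.from_matrix(T.T@Ro.from_euler("xyz",[180,0,181.5],degrees=True).as_matrix()).as_rotvec().round(4))
E
python3 -c "
from h import *
go([.365,.385,.22])"
```

```text
0.5167 tcp [0.1458 0.6073 0.222 ] rot [-1.7993e+02 -3.0000e-02 -1.7832e+02] F [-0.9 -0.5 -0.8] open 0.0612
tool shift [-0.2126 -0.2286  0.0021] dr [-0.0012 -0.0006  0.0031]
```

Call:
jog_arm([
  {"xyz":[-0.021,-0.023,0],"dr":[0,0,0],"gripper":0},
  {"xyz":[-0.021,-0.023,0],"dr":[0,0,0],"gripper":0},
  {"xyz":[-0.021,-0.023,0],"dr":[0,0,0],"gripper":0},
  {"xyz":[-0.021,-0.023,0],"dr":[0,0,0],"gripper":0},
  {"xyz":[-0.021,-0.023,0],"dr":[0,0,0],"gripper":0},
])

```text
time_s: 0.93
tcp_pos: [0.2545, 0.4942, 0.2221]
ee_rot: [-180.0, -0.0, -178.4]
force: [0.1, 0.0, 0.2]
opening: 0.0287
grip_force: 0.0
```

Call:
jog_arm([
  {"xyz":[-0.021,-0.023,0],"dr":[0,0,0],"gripper":0},
  {"xyz":[-0.021,-0.023,0],"dr":[0,0,0],"gripper":0},
  {"xyz":[-0.021,-0.023,0],"dr":[0,0,0],"gripper":0},
  {"xyz":[-0.021,-0.023,0],"dr":[0,0,0],"gripper":0},
  {"xyz":[-0.021,-0.023,0],"dr":[0,0,0],"gripper":0},
])

```text
time_s: 1.35
tcp_pos: [0.3626, 0.382, 0.2223]
ee_rot: [-180.0, -0.0, -178.5]
force: [1.0, 0.4, -0.6]
opening: 0.0016
grip_force: 0.0
```

```bash
python3 -c "
from h import *
go([.365,.385,.055])
c=camera('top');cv2.imwrite('pics/t1.png',c['img'])"
```

```text
1.35 tcp [0.3626 0.382  0.2223] rot [-1.7998e+02 -4.0000e-02 -1.7846e+02] F [ 1.   0.4 -0.6] open 0.0016
tool shift [-0.0026  0.003   0.1673] dr [-0.0004 -0.0006  0.0006]
```

Call:
jog_arm([
  {"xyz":[0,0.003,0.033],"dr":[0,0,0],"gripper":0},
  {"xyz":[0,0,0.033],"dr":[0,0,0],"gripper":0},
  {"xyz":[0,0,0.033],"dr":[0,0,0],"gripper":0},
  {"xyz":[0,0,0.033],"dr":[0,0,0],"gripper":0},
  {"xyz":[0,0,0.033],"dr":[0,0,0],"gripper":0},
])

```text
time_s: 1.82
tcp_pos: [0.3618, 0.3864, 0.0561]
ee_rot: [180.0, 0.0, -178.5]
force: [0.1, 0.2, -0.3]
opening: 0.0006
grip_force: 0.0
```

Call:
jog_arm([
  {"xyz":[-0.006,0,0],"dr":[0,0,0],"gripper":0},
  {"xyz":[-0.006,0,0],"dr":[0,0,0],"gripper":0},
  {"xyz":[-0.006,0,0],"dr":[0,0,0],"gripper":0},
  {"xyz":[-0.004,0,0],"dr":[0,0,0],"gripper":0},
  {"xyz":[0,0,0],"dr":[0,0,0],"gripper":0},
])

```text
time_s: 2.23
tcp_pos: [0.387, 0.3883, 0.0599]
ee_rot: [179.8, 0.3, -178.5]
force: [0.2, 0.1, 0.2]
opening: -0.0001
grip_force: 0.0
```

```bash
python3 -c "
from h import *
go([.4715,.3877,.055])
c=camera('scene');cv2.imwrite('pics/s1.png',cv2.resize(c['img'][140:400,160:460],None,fx=2.3,fy=2.3))"
```

```text
2.2333 tcp [0.387  0.3883 0.0599] rot [ 179.81    0.32 -178.51] F [0.2 0.1 0.2] open -0.0001
tool shift [-0.0844 -0.0028  0.0054] dr [ 0.0034  0.0056 -0.0002]
```

View pics/s1.png

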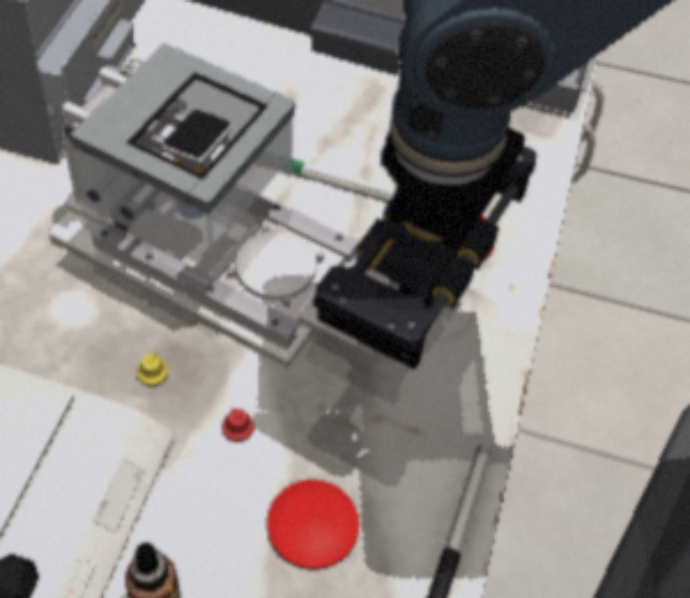

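The gripper stands just in front of the plate and clear of the loose items (blocks at crop (152,370) and (238,425)). The pose sits 3 mm high, so I'll check the joints before pushing.

Call:
jog_arm([
  {"xyz":[0,0,0],"dr":[0,0,0],"gripper":0},
  {"xyz":[0,0,0],"dr":[0,0,0],"gripper":0},
  {"xyz":[0,0,0],"dr":[0,0,0],"gripper":0},
  {"xyz":[0,0,0],"dr":[0,0,0],"gripper":0},
  {"xyz":[0,0,0],"dr":[0,0,0],"gripper":0},
])

```text
time_s: 2.7
tcp_pos: [0.3837, 0.3869, 0.0576]
ee_rot: [-180.0, -0.0, -178.5]
force: [-0.0, 0.7, -0.3]
opening: -0.0
grip_force: 0.0
```

```bash
python3 -c "
from h import *
go([.4715,.3877,.055])
s=get_state();print(s['q'].round(2),s['effort'].round(1),s['moment'].round(2))"
```

```text
2.7 tcp [0.3837 0.3869 0.0576] rot [-1.8000e+02 -1.0000e-02 -1.7846e+02] F [-0.   0.7 -0.3] open -0.0
tool shift [-0.0878 -0.0016  0.0026] dr [-0.0001 -0.0002  0.0007]
[ 33.49  38.43 101.     0.    40.58 -58.05] [ -0.  -41.8  -9.3   0.    0.1   0. ] [ 0.08 -0.01  0.05]
```

It was only a transient and the arm settled. I push smoothly.

Call:
jog_arm([
  {"xyz":[-0.002,0,0],"dr":[0,0,0],"gripper":0},
  {"xyz":[-0.003,0,0],"dr":[0,0,0],"gripper":0},
  {"xyz":[-0.003,0,0],"dr":[0,0,0],"gripper":0},
  {"xyz":[-0.003,0,0],"dr":[0,0,0],"gripper":0},
  {"xyz":[-0.003,0,0],"dr":[0,0,0],"gripper":0},
])

```text
time_s: 3.12
tcp_pos: [0.3977, 0.3872, 0.0574]
ee_rot: [-180.0, -0.1, -178.5]
force: [-2.6, 1.6, 0.9]
opening: 0.0003
grip_force: 1.2
```

Call:
jog_arm([
  {"xyz":[-0.004,0,0],"dr":[0,0,0],"gripper":0},
  {"xyz":[-0.004,0,0],"dr":[0,0,0],"gripper":0},
  {"xyz":[-0.004,0,0],"dr":[0,0,0],"gripper":0},
  {"xyz":[-0.004,0,0],"dr":[0,0,0],"gripper":0},
  {"xyz":[-0.004,0,0],"dr":[0,0,0],"gripper":0},
])

```text
time_s: 3.53
tcp_pos: [0.4182, 0.3877, 0.0574]
ee_rot: [-180.0, -0.0, -178.5]
force: [-2.0, 1.1, 0.6]
opening: 0.0003
grip_force: 1.2
```

Call:
jog_arm([
  {"xyz":[-0.004,0,0],"dr":[0,0,0],"gripper":0},
  {"xyz":[-0.004,0,0],"dr":[0,0,0],"gripper":0},
  {"xyz":[-0.004,0,0],"dr":[0,0,0],"gripper":0},
  {"xyz":[-0.004,0,0],"dr":[0,0,0],"gripper":0},
  {"xyz":[-0.004,0,0],"dr":[0,0,0],"gripper":0},
])

```text
time_s: 3.95
tcp_pos: [0.4382, 0.3883, 0.0575]
ee_rot: [-180.0, -0.0, -178.5]
force: [-3.1, -0.8, 0.1]
opening: 0.0006
grip_force: 1.2
```

Call:
jog_arm([
  {"xyz":[-0.004,0,0],"dr":[0,0,0],"gripper":0},
  {"xyz":[-0.004,0,0],"dr":[0,0,0],"gripper":0},
  {"xyz":[-0.004,0,0],"dr":[0,0,0],"gripper":0},
  {"xyz":[-0.004,0,0],"dr":[0,0,0],"gripper":0},
  {"xyz":[-0.003,0,0],"dr":[0,0,0],"gripper":0},
])

```text
time_s: 4.37
tcp_pos: [0.4575, 0.3888, 0.0575]
ee_rot: [-180.0, 0.0, -178.5]
force: [-2.1, -0.7, -0.9]
opening: 0.0002
grip_force: 1.2
```

Call:
jog_arm([
  {"xyz":[-0.002,0,0],"dr":[0,0,0],"gripper":0},
  {"xyz":[-0.002,0,0],"dr":[0,0,0],"gripper":0},
  {"xyz":[-0.002,0,0],"dr":[0,0,0],"gripper":0},
  {"xyz":[-0.002,0,0],"dr":[0,0,0],"gripper":0},
  {"xyz":[-0.001,0,0],"dr":[0,0,0],"gripper":0},
])

```text
time_s: 4.78
tcp_pos: [0.4662, 0.3891, 0.0575]
ee_rot: [-180.0, 0.0, -178.5]
force: [-1.5, -1.8, -0.7]
opening: 0.0007
grip_force: 1.0
```

Call:
jog_arm([
  {"xyz":[-0.001,0,0],"dr":[0,0,0],"gripper":0},
  {"xyz":[-0.001,0,0],"dr":[0,0,0],"gripper":0},
  {"xyz":[0,0,0],"dr":[0,0,0],"gripper":0},
  {"xyz":[0,0,0],"dr":[0,0,0],"gripper":0},
  {"xyz":[0,0,0],"dr":[0,0,0],"gripper":0},
])

```text
time_s: 5.2
tcp_pos: [0.468, 0.3892, 0.0576]
ee_rot: [180.0, 0.0, -178.5]
force: [-1.6, -1.2, -0.4]
opening: 0.0002
grip_force: 0.9
```

Call:
jog_arm([
  {"xyz":[-0.001,0,0],"dr":[0,0,0],"gripper":0},
  {"xyz":[-0.001,0,0],"dr":[0,0,0],"gripper":0},
  {"xyz":[-0.001,0,0],"dr":[0,0,0],"gripper":0},
  {"xyz":[0,0,0],"dr":[0,0,0],"gripper":0},
  {"xyz":[0,0,0],"dr":[0,0,0],"gripper":0},
])

```text
time_s: 5.62
tcp_pos: [0.468, 0.3891, 0.0575]
ee_rot: [-179.9, -0.3, -178.5]
force: [-7.4, -0.3, 2.8]
opening: 0.0006
grip_force: 3.8
```

Call:
jog_arm([
  {"xyz":[-0.001,0,0],"dr":[0,0,0],"gripper":0},
  {"xyz":[-0.001,0,0],"dr":[0,0,0],"gripper":0},
  {"xyz":[0,0,0],"dr":[0,0,0],"gripper":0},
  {"xyz":[0,0,0],"dr":[0,0,0],"gripper":0},
  {"xyz":[0,0,0],"dr":[0,0,0],"gripper":0},
])

```text
time_s: 6.03
tcp_pos: [0.468, 0.3891, 0.0575]
ee_rot: [-179.9, -0.5, -178.5]
force: [-10.5, -0.3, 5.1]
opening: 0.0005
grip_force: 5.7
```

Hard stop reached: the force is rising with no motion, and travel is about 80 mm from contact. I back off and rise clear.

Call:
jog_arm([
  {"xyz":[0.003,0,0],"dr":[0,0,0],"gripper":0},
  {"xyz":[0.006,0,0],"dr":[0,0,0],"gripper":0},
  {"xyz":[0.01,0,0],"dr":[0,0,0],"gripper":0},
  {"xyz":[0.01,0,0],"dr":[0,0,0],"gripper":0},
  {"xyz":[0.01,0,0],"dr":[0,0,0],"gripper":0},
])

```text
time_s: 6.45
tcp_pos: [0.4337, 0.3886, 0.0578]
ee_rot: [180.0, 0.1, -178.5]
force: [0.7, -0.6, -0.1]
opening: 0.0007
grip_force: 0.0
```

Call:
jog_arm([
  {"xyz":[0.02,0,0],"dr":[0,0,0],"gripper":0},
  {"xyz":[0.01,0,-0.03],"dr":[0,0,0],"gripper":0},
  {"xyz":[0,0,-0.04],"dr":[0,0,0],"gripper":0},
  {"xyz":[0,0,-0.04],"dr":[0,0,0],"gripper":0},
  {"xyz":[0,0,-0.04],"dr":[0,0,0],"gripper":0},
])

```text
time_s: 6.87
tcp_pos: [0.4026, 0.3873, 0.2089]
ee_rot: [-180.0, -0.0, -178.4]
force: [-0.1, 1.1, 0.7]
opening: 0.0003
grip_force: 0.0
```

Call:
jog_arm([
  {"xyz":[0,0,-0.02],"dr":[0,0,0],"gripper":0},
  {"xyz":[0,0,0],"dr":[0,0,0],"gripper":0},
  {"xyz":[0,0,0],"dr":[0,0,0],"gripper":0},
  {"xyz":[0,0,0],"dr":[0,0,0],"gripper":0},
  {"xyz":[0,0,0],"dr":[0,0,0],"gripper":0},
])

```text
time_s: 7.28
tcp_pos: [0.4026, 0.3868, 0.2257]
ee_rot: [-179.9, -0.2, -178.5]
force: [-0.3, 0.0, -0.9]
opening: 0.0005
grip_force: 0.0
```

Run:
```python
from h import *
import pickle
go([.5795,.391,.22])
C={n:camera(n) for n in("scene","top")}; pickle.dump(C,open("c1.pkl","wb"))
a=cv2.resize(C["top"]["img"][130:280,245:345],None,fx=4,fy=4,interpolation=cv2.INTER_CUBIC)
b=cv2.resize(C["scene"]["img"][150:300,180:345],None,fx=2.4,fy=2.4,interpolation=cv2.INTER_CUBIC)
o=np.zeros((600,800,3),np.uint8);o[:,:400]=a;o[:360,400:796]=b
cv2.imwrite("pics/crop1.png",o)
```

```text
7.2833 tcp [0.4026 0.3868 0.2257] rot [-179.89   -0.19 -178.47] F [-0.3  0.  -0.9] open 0.0005
tool shift [-0.1769 -0.0005  0.0051] dr [-0.002  -0.0033  0.0005]
```

View pics/crop1.png

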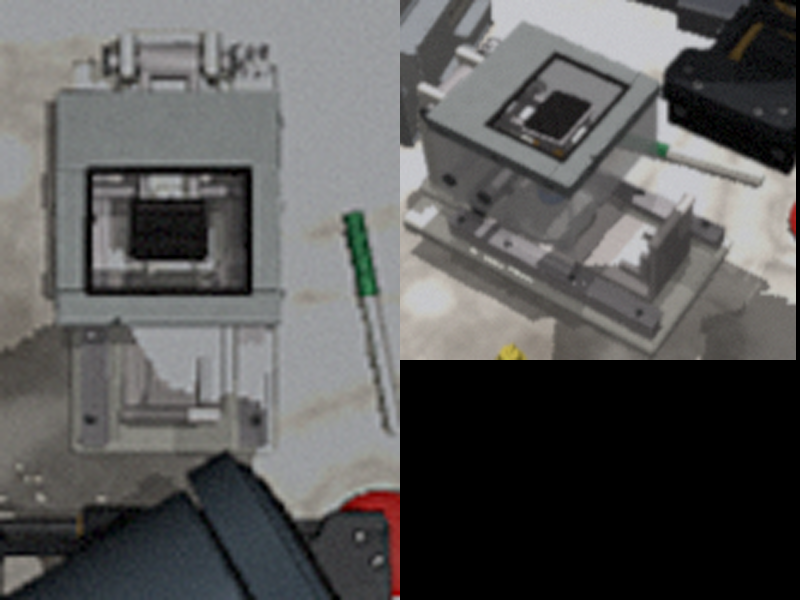

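The carriage is home: the plate's top front edge is now at crop y≈420, about 81 mm in from where it started. The lens is in the nest, the lever is up and the guard is untouched. Now I move over the pad.

Call:
jog_arm([
  {"xyz":[-0.01,0,0],"dr":[0,0,0],"gripper":0},
  {"xyz":[-0.02,0,0],"dr":[0,0,0],"gripper":0},
  {"xyz":[-0.025,0,0],"dr":[0,0,0],"gripper":0},
  {"xyz":[-0.025,0,0],"dr":[0,0,0],"gripper":0},
  {"xyz":[-0.025,0,0],"dr":[0,0,0],"gripper":0},
])

```text
time_s: 7.8
tcp_pos: [0.5106, 0.3901, 0.2266]
ee_rot: [-180.0, -0.0, -178.5]
force: [0.2, -0.3, 0.7]
opening: 0.0009
grip_force: 0.0
```

Call:
jog_arm([
  {"xyz":[-0.025,0,0],"dr":[0,0,0],"gripper":0},
  {"xyz":[-0.02,0,0],"dr":[0,0,0],"gripper":0},
  {"xyz":[-0.015,0,0],"dr":[0,0,0],"gripper":0},
  {"xyz":[-0.01,0,0],"dr":[0,0,0],"gripper":0},
  {"xyz":[0,0,0],"dr":[0,0,0],"gripper":0},
])

```text
time_s: 8.22
tcp_pos: [0.5814, 0.3915, 0.2262]
ee_rot: [-180.0, 0.0, -178.6]
force: [0.4, 0.4, -0.6]
opening: 0.0006
grip_force: 0.0
```

Call:
jog_arm([
  {"xyz":[0,0,0],"dr":[0,0,0],"gripper":0},
  {"xyz":[0,0,0],"dr":[0,0,0],"gripper":0},
  {"xyz":[0,0,0],"dr":[0,0,0],"gripper":0},
  {"xyz":[0,0,0],"dr":[0,0,0],"gripper":0},
  {"xyz":[0,0,0],"dr":[0,0,0],"gripper":0},
])

```text
time_s: 8.63
tcp_pos: [0.5782, 0.3924, 0.2279]
ee_rot: [180.0, -0.0, -178.4]
force: [0.2, 0.4, 0.2]
opening: 0.0005
grip_force: 0.0
```

Run:
```python
from h import *
go([.5795,.391,.16])
c=camera("scene")
cv2.imwrite("pics/s2.png",cv2.resize(c["img"][100:300,150:380],None,fx=3,fy=3,interpolation=cv2.INTER_CUBIC))
```

```text
8.6333 tcp [0.5782 0.3924 0.2279] rot [ 180.     -0.   -178.43] F [0.2 0.4 0.2] open 0.0005
tool shift [-0.0013 -0.0015  0.0679] dr [ 0.     -0.      0.0012]
```

View pics/s2.png

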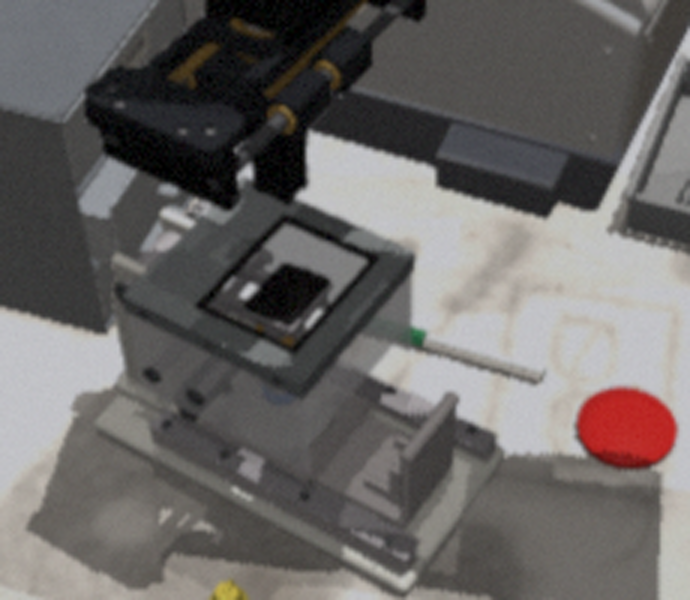

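The fingers hang over the window, the pad is at crop (288,292), and the gripper body is well clear. I descend.

Call:
jog_arm([
  {"xyz":[-0.001,-0.001,0.008],"dr":[0,0,0],"gripper":0},
  {"xyz":[0,0,0.015],"dr":[0,0,0],"gripper":0},
  {"xyz":[0,0,0.015],"dr":[0,0,0],"gripper":0},
  {"xyz":[0,0,0.012],"dr":[0,0,0],"gripper":0},
  {"xyz":[0,0,0.008],"dr":[0,0,0],"gripper":0},
])

```text
time_s: 9.1
tcp_pos: [0.579, 0.3907, 0.1674]
ee_rot: [-179.9, -0.1, -178.5]
force: [-0.2, 0.2, 0.1]
opening: 0.0004
grip_force: 0.0
```

Call:
jog_arm([
  {"xyz":[0,0,0.004],"dr":[0,0,0],"gripper":0},
  {"xyz":[0,0,0.003],"dr":[0,0,0],"gripper":0},
  {"xyz":[0,0,0],"dr":[0,0,0],"gripper":0},
  {"xyz":[0,0,0],"dr":[0,0,0],"gripper":0},
  {"xyz":[0,0,0],"dr":[0,0,0],"gripper":0},
])

```text
time_s: 9.52
tcp_pos: [0.5805, 0.3915, 0.1634]
ee_rot: [180.0, 0.1, -178.5]
force: [0.4, 0.7, 0.5]
opening: 0.0003
grip_force: 0.0
```

Run:
```python
from h import *
go([.5795,.391,.1245])
c=camera("scene")
cv2.imwrite("pics/s3.png",cv2.resize(c["img"][120:270,170:310],None,fx=4,fy=4,interpolation=cv2.INTER_CUBIC))
```

```text
9.5167 tcp [0.5805 0.3915 0.1634] rot [ 1.7996e+02  9.0000e-02 -1.7847e+02] F [0.4 0.7 0.5] open 0.0003
tool shift [ 0.001  -0.0005  0.0389] dr [0.0007 0.0016 0.0006]
```

View pics/s3.png

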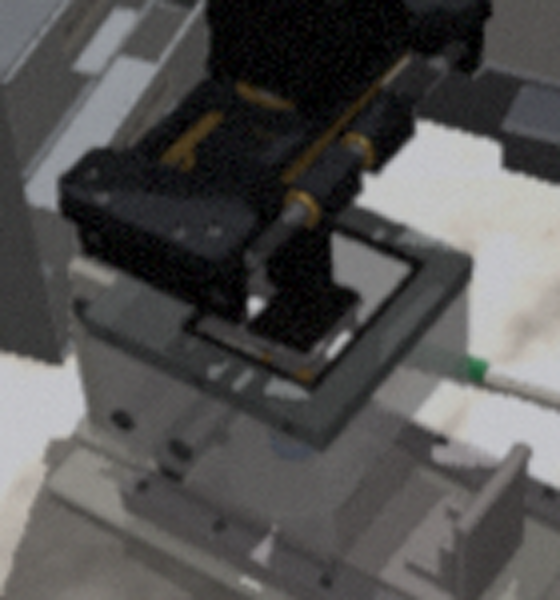

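The fingertip is over the middle of the pad, around crop (300,300), and clear of the trim on all sides. I press down slowly.

Call:
jog_arm([
  {"xyz":[0,0,0.002],"dr":[0,0,0],"gripper":0},
  {"xyz":[0,0,0.003],"dr":[0,0,0],"gripper":0},
  {"xyz":[0,0,0.003],"dr":[0,0,0],"gripper":0},
  {"xyz":[0,0,0.003],"dr":[0,0,0],"gripper":0},
  {"xyz":[0,0,0.003],"dr":[0,0,0],"gripper":0},
])

```text
time_s: 9.98
tcp_pos: [0.5796, 0.3911, 0.1481]
ee_rot: [-180.0, -0.0, -178.5]
force: [-0.9, 0.3, 3.0]
opening: 0.0006
grip_force: 1.4
```

Call:
jog_arm([
  {"xyz":[0,0,0.003],"dr":[0,0,0],"gripper":0},
  {"xyz":[0.0005,0,0.002],"dr":[0,0,0],"gripper":0},
  {"xyz":[0.0005,0,0.002],"dr":[0,0,0],"gripper":0},
  {"xyz":[0.0005,0,0.002],"dr":[0,0,0],"gripper":0},
  {"xyz":[0.0005,0,0.002],"dr":[0,0,0],"gripper":0},
])

```text
time_s: 10.4
tcp_pos: [0.5779, 0.3911, 0.1378]
ee_rot: [-180.0, 0.0, -178.5]
force: [-1.3, -0.4, 4.4]
opening: 0.0004
grip_force: 2.2
```

Call:
jog_arm([
  {"xyz":[0.0005,0,0.002],"dr":[0,0,0],"gripper":0},
  {"xyz":[0.0005,0,0.002],"dr":[0,0,0],"gripper":0},
  {"xyz":[0,0,0.002],"dr":[0,0,0],"gripper":0},
  {"xyz":[0,0,0.002],"dr":[0,0,0],"gripper":0},
  {"xyz":[0,0,0.002],"dr":[0,0,0],"gripper":0},
])

```text
time_s: 10.82
tcp_pos: [0.577, 0.3911, 0.1291]
ee_rot: [180.0, 0.0, -178.5]
force: [-5.4, -2.4, 12.1]
opening: 0.0003
grip_force: 6.2
```

Call:
jog_arm([
  {"xyz":[0.0005,0,0.002],"dr":[0,0,0],"gripper":0},
  {"xyz":[0.0005,0,0.002],"dr":[0,0,0],"gripper":0},
  {"xyz":[0,0,0.001],"dr":[0,0,0],"gripper":0},
  {"xyz":[0,0,0.001],"dr":[0,0,0],"gripper":0},
  {"xyz":[0,0,0],"dr":[0,0,0],"gripper":0},
])

```text
time_s: 11.23
tcp_pos: [0.5768, 0.3912, 0.1252]
ee_rot: [180.0, 0.2, -178.5]
force: [-5.0, -2.1, 16.5]
opening: 0.0004
grip_force: 8.6
```

Call:
jog_arm([
  {"xyz":[0,0,0.001],"dr":[0,0,0],"gripper":0},
  {"xyz":[0,0,0.001],"dr":[0,0,0],"gripper":0},
  {"xyz":[0,0,0],"dr":[0,0,0],"gripper":0},
  {"xyz":[0,0,0],"dr":[0,0,0],"gripper":0},
  {"xyz":[0,0,0],"dr":[0,0,0],"gripper":0},
])

```text
time_s: 11.65
tcp_pos: [0.5768, 0.3912, 0.1249]
ee_rot: [180.0, 0.2, -178.4]
force: [-7.5, -4.5, 23.7]
opening: 0.0006
grip_force: 12.1
```

Call:
jog_arm([
  {"xyz":[0.0005,0,0.001],"dr":[0,0,0],"gripper":0},
  {"xyz":[0,0,0],"dr":[0,0,0],"gripper":0},
  {"xyz":[0,0,0],"dr":[0,0,0],"gripper":0},
  {"xyz":[0,0,0],"dr":[0,0,0],"gripper":0},
  {"xyz":[0,0,0],"dr":[0,0,0],"gripper":0},
])

```text
time_s: 12.07
tcp_pos: [0.5768, 0.3912, 0.1248]
ee_rot: [180.0, 0.3, -178.4]
force: [-7.9, -4.3, 26.1]
opening: 0.0007
grip_force: 13.5
```

Call:
jog_arm([
  {"xyz":[0,0,0],"dr":[0,0,0],"gripper":0},
  {"xyz":[0,0,0],"dr":[0,0,0],"gripper":0},
  {"xyz":[0,0,0],"dr":[0,0,0],"gripper":0},
  {"xyz":[0,0,0],"dr":[0,0,0],"gripper":0},
  {"xyz":[0,0,0],"dr":[0,0,0],"gripper":0},
])

```text
time_s: 12.48
tcp_pos: [0.5767, 0.3912, 0.1247]
ee_rot: [180.0, 0.3, -178.4]
force: [-7.3, -5.1, 26.3]
opening: 0.0009
grip_force: 13.5
```

Run:
```python
from h import *
go([.5765,.391,.1245])
c=camera("scene")
cv2.imwrite("pics/s4.png",cv2.resize(c["img"][120:320,160:360],None,fx=3,fy=3,interpolation=cv2.INTER_CUBIC))
```

```text
12.4833 tcp [0.5767 0.3912 0.1247] rot [ 179.96    0.28 -178.45] F [-7.3 -5.1 26.3] open 0.0009
tool shift [ 0.0003 -0.0002  0.0002] dr [0.0007 0.0049 0.0009]
```

View pics/s4.png

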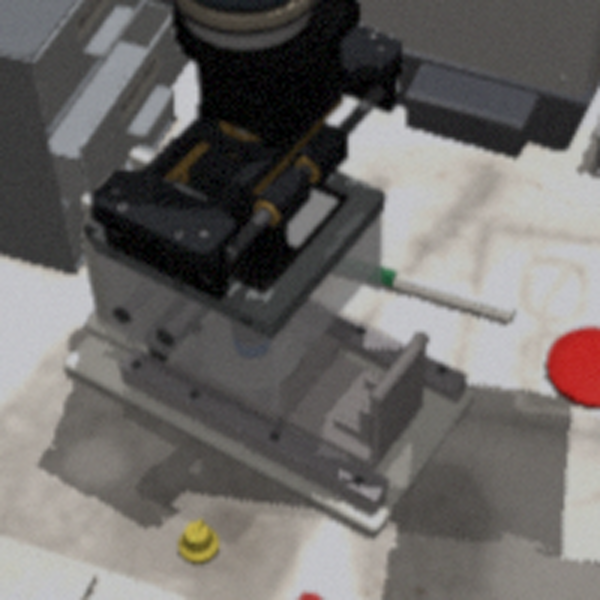

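The pad is held on its stop at z = 0.1247, 23 mm down, with 26 N steady. The body is above the guard, the carriage is home (plate at crop (395,395)), and the marker and blocks are in place.

```bash
python3 -c "
from h import *
print(job_done())"
```

```text
the job is handed in; nothing more can be done
None
```

The carriage is fully home, and I handed the job in with the lever pad held down on its stop at a steady 26 N, about 12.5 s in; no verdict came back.

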